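Scrape out the joint at the foot of the wash basin

TASK

Swing the caddy's flap up and over past its balance point so that it stays open, and lift the blue-handled seam stick out of its rack. Hold the stick leaning out from under the basin's rim and draw its steel tip slowly and steadily, at no more than 5 cm a second and lightly pressed into the corner, along the whole joint on the basin's right side (the side towards the caddy), from the far corner to the near one, keeping the gripper off the basin. Then stand the stick in the white tumbler, set down rather than dropped, and let go; leave the flap open and everything else where it is.

Things in the scene. Friction and masses are not known exactly. Their poses are not given: they have to be found in the camera images.
- basin: white ceramic basin fixed on the counter, a square flared bowl: foot 200 x 200, rim 260 x 260, 106 mm high over its rounded rim; walls slope out 17 deg from vertical, so the rim overhangs the foot by 30 mm. Origin: centre of the foot, on the counter; x away from the robot, y left (away from the caddy), z up; slightly yawed. A steel tap, 185 mm high, stands at x = +180 mm, its spout over the bowl
- seam_far (a point): far end of the joint to be scraped, the far right corner of the basin's foot, on the counter (z = 0), where the wall meets the counter. The joint is a dark grey line, 200 mm long and straight. Axes as basin
- seam_mid (a point): middle of that joint, on the counter at the foot of the right wall. Axes as basin: x along the joint away from the robot, -y out from the wall, z up. The ball tip seated in the corner has its centre 4 mm out from the joint line and 3 mm up; keep that centre within 9 mm of the line sideways and below 7 mm, the tip touching counter or wall
- seam_near (a point): near end of the joint, the near right corner of the foot, on the counter. Axes as basin
- caddy: brown rattan-look plastic caddy, fixed, 160 (x) x 220 (y) x 150 mm high, walls 5 mm. Origin: centre of its underside; x from its front (robot side) to its hinge side, y along the hinge, z up; yawed. Inside, a white rack plate (upper face at z = 72 mm) with two 12 mm holes at x = -10, y = +35 and -35 mm: the blue stick hangs in either one, a black-handled tool in the other
- flap (a joint): opening angle of the caddy's flap (rad): 0 shut, upright at 1.57, stop at 1.95. It weighs 160 g, pivots almost freely, falls shut if let go below about 1.5 and falls open to the stop from above about 1.6
- flap_hinge (a point): middle of the hinge line, on the far top edge of the caddy (caddy x = +80, z = 150.5 mm); the flap turns about caddy y and reaches 160 mm from it, 8 mm thick, 220 mm wide
- toggle (a point): centre of the wooden toggle on the flap: a cylinder 18 mm in diameter, 26 mm long, axis along caddy y, on a 10 mm stem. Flap shut: 140 mm before the hinge line and 38 mm above it, 30 mm above the flap's upper face. Pinched at its end faces (fingers closing along caddy y) it pivots between the pads as the flap swings, so the tool can stay upright. Moves with the flap
- seam_stick: blue-handled seam stick, loose, about 45 g: handle 16 x 16 mm square, 65 mm long (white band near its top), below it a steel shank 7 mm in diameter with a ball tip, 125 mm over all. Hangs upright in the rack by the handle's shoulder. Origin: on the axis at the underside of the handle (72 mm above the counter at the start); z up to the handle's top at +65 mm; x, y square to its flats
- stick_tip (a point): centre of the stick's ball tip (3 mm radius), 57 mm below the stick's origin along its axis; the tip's end is 60 mm below the origin
- nail_pusher: the other tool in the rack, same shape with a black handle: leave it there. Origin as on the seam stick, 70 mm from it along caddy y
- tumbler: white ceramic tumbler, loose, 300 g, outer rim radius 38 mm, 85 mm high, walls 4 mm. Origin: centre of its underside
- tumbler_in (a point): centre of the tumbler's inner floor, 5 mm above the counter
- lidded_box: terracotta-orange lidded ceramic box, loose, 84 mm in diameter, 78 mm high; leave alone. Origin: centre of the underside
- dropper_bottle: amber glass dropper bottle, loose, 34 mm in diameter, 90 mm high; leave alone. Origin: centre of the underside
- comb: black plastic wide comb lying flat, loose, 150 x 46 x 5 mm; leave alone. Origin: centre of the underside
- soap_cage: stainless wire soap cage with a bar of soap, loose, 96 x 68 x 42 mm; leave alone. Origin: centre of the underside
- cream_jar: white cream jar with a metal lid, loose, 56 mm in diameter, 45 mm high; leave alone. Origin: centre of the underside
There are look-alikes about, which are no part of the job. Of the things that look like the tumbler, take the one that is farthest to the robot's right at the start.

How it is judged:
By the outcome, as a careful person would: the job done as asked, in the order asked, and still so for the second after the job is handed in, with the robot touching nothing.
It also fails if it takes over 72 s, if anything falls off the work surface, if the arm or the gripper's body presses on something with over 40 N, if the wrist force passes 120 N, or if a joint passes its speed limit or range.

ROBOT

A 7-joint arm with a two-finger parallel gripper is mounted at the origin on the work surface. World frame = base frame: x ahead of the robot, y to its left, z up, the work surface at z = 0. Lengths are in m, angles in rad, forces in N, time in s.
With the tool pointing down it reaches from about 0.425 to 0.875 m from the base axis. Payload 4.7 kg.
Tool frame: the origin (TCP) lies at the very end of the fingers, on their centre line; the grasp point (between the pads) lies 19 mm behind it; z points along the fingers, y is the line along which they close (so a half turn about z gives the same grasp; the last joint's range is limited). The gripper opens to 87 mm and grips with 3 to 60 N. Pads are 19 mm wide; open, the fingers measure 117 mm over their backs; the gripper's body (75 mm by 190 mm) begins 51 mm behind the grasp point.
Start: joints at [-1.186, 0.321, -0.07, 1.45, 0.023, 1.371, -0.057], TCP at [0.236, 0.606, 0.195] pointing down, gripper open.
Joint ranges: [-2.86, 2.86], [-0.3, 2.09], [-1.38, 1.24], [0.06, 2.45], [-1.56, 4.7], [0.09, 2.05], [-2.69, 2.69]. Speed limits (rad/s): [2.57, 2.57, 3.14, 3.14, 3.14, 3.14, 3.14].

INTERFACE

Orientations are given as a rotation vector (axis times angle).
In Python, from bench import ctrl, imaging, ticket gives the robot as it stands.
- The arm moves only by the tool jog_arm, never from a script. Its argument "rows" is text: rows parted by semicolons, each of 7 numbers parted by spaces: the shift along the tool's x, y, z in cm, then the turn, a rotation vector about the tool's x, y, z in rad, then the closure, from -1 (fully open) to 1 (shut), so that 0 is half open. A call has 1 to 5 rows; each row shifts and turns the commanded pose from where the row before left it, along the tool's axes as they then stand; what a row does not reach is not made up. A row lasts 1/8 s, in which the tool goes at most 62.5 mm and 10.7 degrees, less where a joint would pass 70% of its speed; a pose out of reach is approached as far as the arm can. A call with a gripper value outside its range is refused whole. The fingers move at their own pace and stop on an object; "force" is the grip in N (left out, the last holds). Time passes only in rows, so rows that do not move let the fingers close. It gives the time, the measured TCP pose, the force, the opening and the grip force at its end, in the units of the state.
- ctrl.get_state(): the state, without advancing time (a new reading comes with each control period).
- imaging.get_image(name): name is "scene" or "top" or "wrist"; returns a dict with "img" (384x512x3 uint8, blue, green, red), "vertical_fov" (degrees; the focal length in pixels is half the picture's height over the tangent of half this angle, whatever the lens; pixels are square), "cx", "cy" (the principal point, pixels), "origin" and "orientation" of the camera in the world. Camera axes: x right, y down, z forward; pixel columns grow to the right and rows downward; lengths in m; the calibration is good to about 2 mm. A picture is of the moment at which its call begins. There is no depth.
- ticket.close_job(): hands the job in; it is judged then, once.
The state is a dict: "time": time; "joint_positions": joint angles; "qd": joint speeds; "joint_torque": joint torques, N m; "position": TCP position; "tool_rot": TCP orientation; "ft_force": force on the tool from outside, world axes, zero at the start; "torque": the same for the moment, N m; "grip_width": opening from 0.0 (shut) to 1.0 (fully open); "grip_force": force on a finger pad.
Only numpy, scipy, OpenCV 4.12 (cv2) and the standard library are available. Lean on these libraries where they do the work, as an engineer would, in place of code of your own. Each camera call takes 0.05 s, during which the arm holds its last target. There are 200 camera calls.

## Working session

There is one attempt and no reset: what is moved stays moved. The work goes in short steps, Python scripts to look and compute and a tool call to move; the robot and the scene stay as the last step left them, time stands still between calls to the robot, and variables do not carry over. Pictures are saved under pics/ and viewed, at most 10 in all, crops included, and the job is handed in when it is done.

Besides the shell and the picture viewer there is one more tool, called after "Emit:" as name(argument=value, ...) on one line, values as JSON. jog_arm: Moves the arm, as the interface text tells. Its arguments: {"type":"object","properties":{"rows":{"type":"string"},"force":{"type":"number"}},"required":["rows"]}

```bash
ls; mkdir -p pics
python3 - <<'E'
from bench import ctrl,imaging
import cv2,json
s=ctrl.get_state(); print({k:(v if not hasattr(v,'tolist') else v.tolist()) for k,v in s.items()})
for n in("scene","top"):
    d=imaging.get_image(n); cv2.imwrite(f"pics/{n}0.png",d["img"]); print(n,{k:d[k] for k in d if k!="img"})
    cv2.imwrite(f"pics/{n}0b.png",cv2.resize(d["img"],(800,600),interpolation=cv2.INTER_CUBIC))
E
```

```text
pics
{'time': 0.0, 'joint_positions': [-1.1858884344678728, 0.3218470717432389, -0.0700776669347976, 1.4516715102656317, 0.022645560510831414, 1.3707727835327328, -0.0568945662901156], 'qd': [-0.0020306055648508445, 0.0005951061303779653, 0.0005317281342047789, 0.0006094583300920112, 0.001875466280073549, -0.0009423328412342955, 0.0002494010246480357], 'joint_torque': [-0.0007609396197949536, -49.12726163864136, -0.40445261634886265, -31.252974271774292, -0.06398475961759686, 0.0435101380571723, 0.00014818933323113015], 'position': [0.23539254540073, 0.605239160857562, 0.19354762979160528], 'tool_rot': [-0.5790341860173249, -3.087554409909782, 0.0029850479725110506], 'ft_force': [0.0696786945388667, -0.22960850325110227, 0.29870267838135467], 'torque': [-0.09139397631084108, -0.006978820381603554, -0.01707527233692953], 'grip_force': 0.0, 'grip_width': 0.9994990797869918}
scene {'vertical_fov': 47.4345061393378, 'cx': 254.6732996012808, 'cy': 193.46479093290287, 'origin': array([ 1.24404656, -0.5582231 ,  0.79153261]), 'orientation': array([-1.98378568, -1.01838254,  0.52486906])}
top {'vertical_fov': 43.79269897512956, 'cx': 256.6003967600289, 'cy': 188.99359653454164, 'origin': array([ 0.4086922 , -0.00299379,  1.65861106]), 'orientation': array([-2.21419477,  2.18641603, -0.05233839])}
```

View pics/top0b.png

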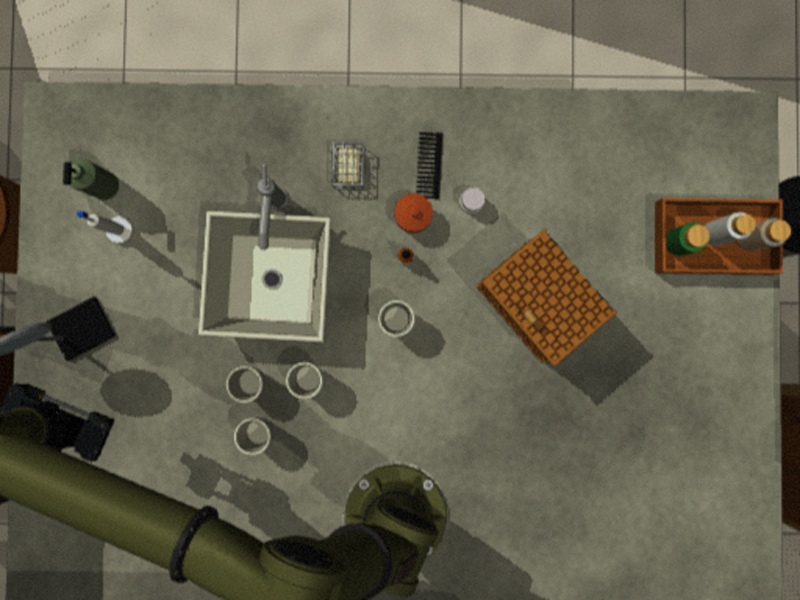

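View pics/scene0b.png

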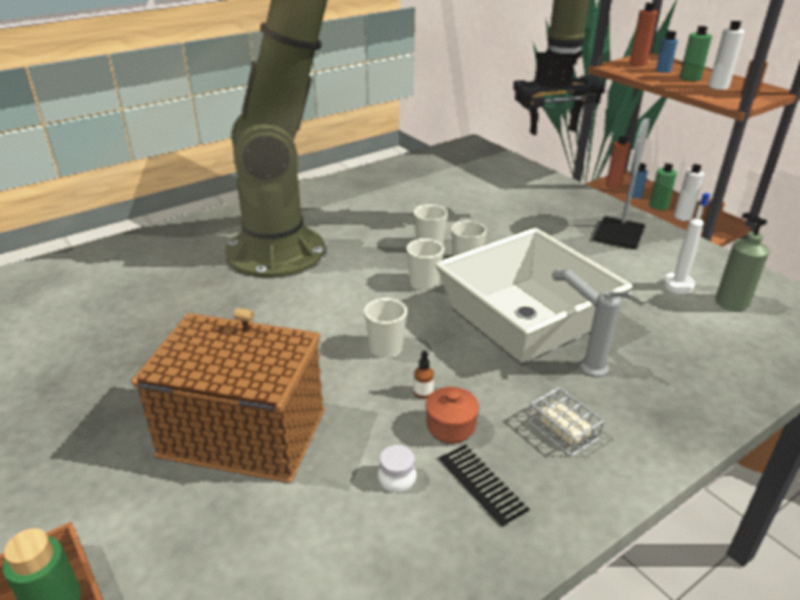

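Top (800x600 view): basin rim corners at about (207,212), (330,216), (325,341), (200,333). Flap corners at about (545,231), (616,313), (554,366), (479,285), with the toggle at (537,320). The right-most tumbler is at (396,319). The scene view matches. I'll make one enlarged composite to get exact pixels.

Run:
```python
import cv2,numpy as np
t=cv2.imread("pics/top0.png");s=cv2.imread("pics/scene0.png")
def c(im,u,v,w=100,h=75):
    o=cv2.resize(im[v:v+h,u:u+w],(400,300),interpolation=cv2.INTER_CUBIC)
    for i in range(0,w,20): cv2.putText(o,str(u+i),(i*4,8),0,.32,(0,255,255),1);cv2.line(o,(i*4,9),(i*4,13),(0,255,255),1)
    for i in range(0,h,15): cv2.putText(o,str(v+i),(0,i*4+4),0,.32,(255,255,0),1);cv2.line(o,(20,i*4),(24,i*4),(255,255,0),1)
    return o
a=np.vstack([np.hstack([c(t,120,130,112,90),c(t,300,145)]),np.hstack([c(s,270,145,140,105),c(s,80,190,140,105)])])
cv2.imwrite("pics/c1.png",a)
```

```text
(no output)
```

View pics/c1.png

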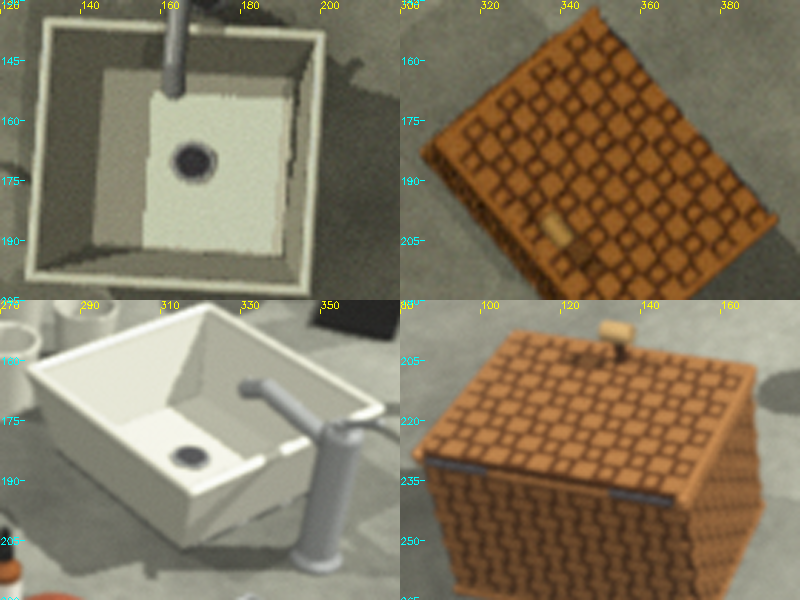

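```bash
cat > h.py <<'E'
import numpy as np
from bench import ctrl,imaging
from scipy.spatial.transform import Rotation as R
from scipy.optimize import least_squares
np.set_printoptions(precision=4,suppress=True)
def proj(d,P):
    p=R.from_rotvec(d["orientation"]).inv().apply(np.atleast_2d(P)-d["origin"])
    f=192/np.tan(np.radians(d["vertical_fov"])/2)
    return np.c_[d["cx"]+f*p[:,0]/p[:,2], d["cy"]+f*p[:,1]/p[:,2]]
def pl(p,L):
    c,s=np.cos(p[2]),np.sin(p[2]); L=np.atleast_2d(L)
    return np.c_[p[0]+c*L[:,0]-s*L[:,1],p[1]+s*L[:,0]+c*L[:,1],L[:,2]]
def fit(p0,obs):  # obs: list of (cam, local pts, px)
    f=lambda p:np.concatenate([(proj(d,pl(p,L))-np.array(x)).ravel() for d,L,x in obs])
    r=least_squares(f,p0,loss='soft_l1'); return r.x,r.fun.reshape(-1,2)
E
python3 - <<'E'
from h import *
t=imaging.get_image("top");s=imaging.get_image("scene")
r=.13;z=.104
B=[[r,r,z],[r,-r,z],[-r,-r,z],[-r,r,z]]
b,e=fit([.6,.25,0],[(t,B,[(132.6,135.4),(211.0,139.9),(206.2,217.9),(127.6,213.4)]),
 (s,[B[1],B[2],B[0],B[3],[.1,-.1,0]],[(337.2,212.2),(279.8,168.1),(404.4,182.8),(342.8,146.4),(334.75,231.8)])])
print("basin",b,e.round(1).tolist())
z=.1585
h0,h1,f0,f1=[.08,.11,z],[.08,-.11,z],[-.08,.11,z],[-.08,-.11,z]
T=[-.06,0,.1885]
c,e=fit([.6,-.3,-.85],[(t,[h0,h1,f0,f1,T],[(349,147),(394.25,199.5),(305.25,183),(354.6,234),(339.25,202.5)]),
 (s,[f1,f0,h0,h1,T],[(118.5,201.2),(204.3,213.8),(181.5,261),(86.3,245),(156,202.3)])])
print("caddy",c,e.round(1).tolist())
for z in [.085]:
    u,e=fit([.5,0,0],[(t,[[0,0,z]],[(253.4,204.2)]),(s,[[0,0,z]],[(246.4,199.7)])]);print("tum",u,e)
print("seam",pl(b,[[.1,-.1,0],[0,-.1,0],[-.1,-.1,0]]))
print("toggle,holes,hinge",pl(c,[T,[-.01,.035,.137],[-.01,-.035,.137],[.08,0,.1505]]))
for n,l,zz in (("bottle",(406,255),.09),("box",(413,212),.078)):
    print(n,fit([.6,-.05,0],[(t,[[0,0,zz]],[(l[0]*.64,l[1]*.64)])])[0][:2])
E
```

```text
basin [ 0.5162  0.2795 -0.0425] [[-1.0, -1.0], [-0.0, -1.1], [0.0, 0.4], [-1.3, 0.5], [-0.2, 0.3], [-1.7, 0.2], [0.7, -0.4], [-0.2, -0.8], [-1.2, 1.2]]
caddy [ 0.4782 -0.3035 -0.8373] [[-2.5, -0.5], [-1.1, -0.6], [3.4, -3.1], [0.6, -1.4], [-1.0, -0.7], [0.0, -0.0], [-0.2, -0.8], [-0.7, -2.4], [-1.8, -1.6], [-0.2, -0.6]]
tum [0.4314 0.0027 0.    ] [[-0.0132 -0.8277]
 [-0.345  -1.1021]]
seam [[0.6119 0.1754 0.    ]
 [0.512  0.1796 0.    ]
 [0.4121 0.1839 0.    ]]
toggle,holes,hinge [[ 0.438  -0.259   0.1885]
 [ 0.4975 -0.2727  0.137 ]
 [ 0.4455 -0.3195  0.137 ]
 [ 0.5317 -0.363   0.1505]]
bottle [ 0.5639 -0.0169]
box [ 0.6572 -0.0308]
```

```bash
cat >> h.py <<'E'
CAD=np.array([.4782,-.3035,-.8373]); BAS=np.array([.5162,.2795,-.0425])
def Rt(yaw,lean=0,leandir=None):
    """tool down, tool y at world angle yaw; then tilted so tool z leans by 'lean' toward horizontal dir angle leandir"""
    y=np.array([np.cos(yaw),np.sin(yaw),0]);z=np.array([0,0,-1.]);r=R.from_matrix(np.c_[np.cross(y,z),y,z])
    if lean: d=leandir; r=R.from_rotvec(lean*np.cross([0,0,-1],[np.cos(d),np.sin(d),0]))*r
    return r
def rows(wps,g,step=.055,ang=.17,start=None):
    """wps: list of (pos,Rot); prints rows from current pose"""
    s=ctrl.get_state(); p,r=(s["position"],R.from_rotvec(s["tool_rot"])) if start is None else start
    out=[]
    for P,Q in wps:
        P=np.array(P); rv=(r.inv()*Q).as_rotvec()
        n=max(1,int(np.ceil(max(np.linalg.norm(P-p)/step,np.linalg.norm(rv)/ang))))
        for i in range(n):
            sh=r.inv().apply((P-p)/(n-i))*100; dr=(r.inv()*Q).as_rotvec()/(n-i)
            sh=sh.round(2);dr=dr.round(3)
            out.append(" ".join(f"{v:g}" for v in [*sh,*dr,g])); p=p+r.apply(sh/100); r=r*R.from_rotvec(dr)
    for i in range(0,len(out),5): print("; ".join(out[i:i+5]))
    return p,r
def st():
    s=ctrl.get_state(); print(s["time"],"q",s["joint_positions"],"p",s["position"],"\n",R.from_rotvec(s["tool_rot"]).as_matrix(),"F",s["ft_force"],s["grip_width"],s["grip_force"])
    return s
E
python3 - <<'E'
from h import *
yaw=np.pi/2+CAD[2]
Q=Rt(yaw); rows([([.47,.3,.32],Q),([.5,.0,.33],Q),([.438,-.259,.28],Q)],-.2,step=.061)
E
```

```text
-4.7 -2.86 -1.8 -0 0 0.067 -0.2; -4.89 -2.53 -1.8 -0 0 0.067 -0.2; -5.04 -2.2 -1.8 -0 0 0.067 -0.2; -5.18 -1.86 -1.79 -0 0 0.066 -0.2; -5.29 -1.51 -1.8 -0 0 0.067 -0.2
-5.38 -1.16 -1.79 -0.001 0 0.066 -0.2; -5.45 -0.79 -1.8 -0 0 0.067 -0.2; -4.86 -3.57 -0.2 -0 0 -0 -0.2; -4.86 -3.57 -0.2 -0 0 -0 -0.2; -4.86 -3.57 -0.19 -0 0 -0 -0.2
-4.86 -3.57 -0.2 -0 0 -0 -0.2; -4.86 -3.57 -0.19 -0 0 -0 -0.2; -3.02 -4.39 1 -0 0 -0 -0.2; -3.02 -4.39 1 -0 0 -0 -0.2; -3.02 -4.38 1 -0 0 -0 -0.2
-3.02 -4.39 1 -0 0 -0 -0.2; -3.02 -4.38 1 -0 0 -0 -0.2
```

Emit:
jog_arm(rows="-4.7 -2.9 -1.8 0 0 0.067 -0.2; -4.9 -2.5 -1.8 0 0 0.067 -0.2; -5 -2.2 -1.8 0 0 0.067 -0.2; -5.2 -1.9 -1.8 0 0 0.067 -0.2; -5.3 -1.5 -1.8 0 0 0.067 -0.2")

```text
time: 0.82
position: [0.4037, 0.3855, 0.2853]
tool_rot: [1.089, 2.947, 0.0]
ft_force: [0.8, 0.2, 0.3]
grip_width: 0.611
grip_force: 0.0
```

Emit:
jog_arm(rows="-5.4 -1.2 -1.8 0 0 0.067 -0.2; -5.4 -0.8 -1.8 0 0 0.067 -0.2; -4.9 -3.6 -0.2 0 0 0 -0.2; -4.9 -3.6 -0.2 0 0 0 -0.2; -4.9 -3.6 -0.2 0 0 0 -0.2")

```text
time: 1.45
position: [0.4869, 0.1159, 0.3267]
tool_rot: [1.281, 2.869, 0.001]
ft_force: [1.2, 0.4, 1.0]
grip_width: 0.595
grip_force: 0.0
```

Emit:
jog_arm(rows="-4.8 -3.6 -0.2 0 0 0 -0.2; -4.8 -3.5 -0.2 0 0 0 -0.2; -3 -4.4 1 0 0 0 -0.2; -3 -4.4 1 0 0 0 -0.2; -3 -4.4 1 0 0 0 -0.2")

```text
time: 2.08
position: [0.4593, -0.1577, 0.3004]
tool_rot: [1.281, 2.868, 0.001]
ft_force: [0.9, -0.5, -0.3]
grip_width: 0.602
grip_force: 0.0
```

Run:
```python
from h import *
import cv2
st();d=imaging.get_image("wrist");cv2.imwrite("pics/w1.png",d["img"]);print(proj(d,pl(CAD,[[-.06,0,.1885],[-.06,.013,.1885]])))
rows([([.438,-.259,.28],Rt(np.pi/2+CAD[2]))],-.2,step=.061)
```

```text
2.075 q [-0.4168 -0.1056  0.6437  1.6887  0.0627  1.537   0.9531] p [ 0.4593 -0.1577  0.3004] 
 [[-0.6676  0.7445  0.0006]
 [ 0.7445  0.6676  0.0004]
 [-0.0001  0.0008 -1.    ]] F [ 0.88   -0.5345 -0.3051] 0.6019886282622345 0.0
[[179.9875 236.5291]
 [191.6446 236.5021]]
-2.89 -3.72 0.99 -0.002 0.001 -0.007 -0.2; -2.87 -3.74 0.98 -0.001 0 -0.007 -0.2
```

View pics/w1.png

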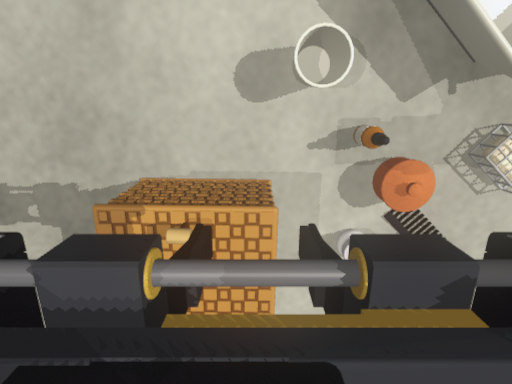

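Wrist view: the toggle is at (180,236), exactly as predicted. I'll move over it and descend.

Run:
```python
from h import *
Q=Rt(np.pi/2+CAD[2]); s=st()
p,r=rows([([.438,-.259,.25],Q),([.438,-.259,.171],Q)],-.2,step=.05)
```

```text
2.125 q [-0.4122 -0.1067  0.654   1.6905  0.0684  1.5369  0.9565] p [ 0.4558 -0.1664  0.2995] 
 [[-0.6593  0.7519 -0.0017]
 [ 0.7519  0.6593 -0.0032]
 [-0.0013 -0.0034 -1.    ]] F [-2.7624 -6.3983 -0.6263] 0.6005931105280069 0.0
-1.93 -2.48 1.66 -0.001 0 -0.005 -0.2; -1.91 -2.48 1.66 -0.001 0.001 -0.004 -0.2; -1.91 -2.5 1.65 -0.001 0 -0.005 -0.2; 0 0 3.95 -0 0 0 -0.2; 0.01 0.01 3.95 -0 0 0 -0.2
```

Emit:
jog_arm(rows="-1.9 -2.4 1.6 0 0 0 -0.2; -1.9 -2.4 1.6 0 0 0 -0.2; -1.9 -2.4 1.6 0 0 0 -0.2; 0 0 3 0 0 0 -0.2; 0 0 0 0 0 0 -0.2")

```text
time: 2.75
position: [0.4429, -0.2457, 0.2208]
tool_rot: [-1.28, -2.864, 0.0]
ft_force: [-0.1, 1.3, -0.1]
grip_width: 0.6
grip_force: 0.0
```

Run:
```python
from h import *
Q=Rt(np.pi/2+CAD[2]); s=st()
rows([([.438,-.259,.1715],Q)],-.2,step=.05)
d=imaging.get_image("wrist");print(proj(d,pl(CAD,[[-.06,0,.1885]])))
```

```text
2.75 q [-0.3277 -0.0206  0.7799  1.7808  0.0152  1.3797  1.1795] p [ 0.4429 -0.2457  0.2208] 
 [[-0.6672  0.7449 -0.004 ]
 [ 0.7449  0.6672  0.0015]
 [ 0.0038 -0.002  -1.    ]] F [-0.0995  1.2554 -0.139 ] 0.6002775038546381 0.0
-0.34 -0.62 2.47 -0.001 -0.002 -0.002 -0.2; -0.33 -0.63 2.46 -0.001 -0.002 -0.001 -0.2
[[239.2873 215.8931]]
```

Emit:
jog_arm(rows="-0.7 -1.2 1.5 0 0 0 -0.2; 0 0 2 0 0 0 -0.2; 0 0 1.3 0 0 0 -0.2; 0 0 0 0 0 0 -0.2; 0 0 0 0 0 0 -0.2")

```text
time: 3.42
position: [0.4409, -0.2597, 0.1756]
tool_rot: [1.279, 2.868, 0.0]
ft_force: [-0.2, -0.6, -0.0]
grip_width: 0.599
grip_force: 0.0
```

Run:
```python
from h import *
Q=Rt(np.pi/2+CAD[2]); s=st()
rows([([.438,-.259,.1715],Q)],-.2,step=.05)
```

```text
3.425 q [-0.3049  0.0233  0.8056  1.8416 -0.0178  1.2826  1.2373] p [ 0.4409 -0.2597  0.1756] 
 [[-0.6681  0.7441  0.0013]
 [ 0.7441  0.6681 -0.0004]
 [-0.0012  0.0007 -1.    ]] F [-0.1708 -0.615  -0.0049] 0.5985064793591192 0.0
0.25 -0.17 0.41 0.001 0.001 -0.002 -0.2
```

Emit:
jog_arm(rows="0.2 -0.2 0.4 0 0 0 -0.2; 0 0 0 0 0 0 1; 0 0 0 0 0 0 1; 0 0 0 0 0 0 1; 0 0 0 0 0 0 1", force=15)

```text
time: 4.05
position: [0.4374, -0.2596, 0.1707]
tool_rot: [1.281, 2.869, 0.0]
ft_force: [0.3, 0.7, -0.2]
grip_width: 0.229
grip_force: 0.0
```

Run:
```python
from h import *
Q=Rt(np.pi/2+CAD[2]); s=st()
p0=s["position"]; c,sn=np.cos(CAD[2]),np.sin(CAD[2])
w=[]
for th in np.arange(1,11)*.186:
    x=-.14*np.cos(th)+.038*np.sin(th)+.14; z=.14*np.sin(th)+.038*np.cos(th)-.038
    w.append((p0+[c*x,sn*x,z],Q))
rows(w,1,step=.06)
```

```text
4.05 q [-0.3043  0.0197  0.8061  1.854  -0.015   1.2739  1.2371] p [ 0.4374 -0.2596  0.1707] 
 [[-0.6676  0.7445  0.0001]
 [ 0.7445  0.6676  0.    ]
 [-0.0001  0.0001 -1.    ]] F [ 0.2727  0.664  -0.2084] 0.22917319748897108 0.0
-0.94 0 -2.52 0 0 -0.002 1; -1.4 0 -2.31 0 0 -0 1; -1.8 0 -2.01 0 0 -0 1; -2.13 0.01 -1.64 0 0 -0 1; -2.41 -0 -1.21 0 0 -0 1
-2.58 -0 -0.76 0 0 -0 1; -2.69 0 -0.26 0 0 -0 1; -2.68 0 0.24 0 0 -0 1; -2.59 0 0.74 0 0 -0 1; -2.42 0 1.2 0 0 -0 1
```

Run:
```python
from h import *
import cv2
st();d=imaging.get_image("wrist");e=imaging.get_image("scene")
a=d["img"][150:300,130:380];b=e["img"][150:255,90:265]
print(proj(d,pl(CAD,[[-.06,0,.1885]])),proj(e,pl(CAD,[[-.06,0,.1885]])),st()["grip_width"])
cv2.imwrite("pics/g1.png",np.hstack([cv2.resize(a,(400,240)),cv2.resize(b,(400,240))]))
```

```text
4.05 q [-0.3043  0.0197  0.8061  1.854  -0.015   1.2739  1.2371] p [ 0.4374 -0.2596  0.1707] 
 [[-0.6676  0.7445  0.0001]
 [ 0.7445  0.6676  0.    ]
 [-0.0001  0.0001 -1.    ]] F [ 0.2727  0.664  -0.2084] 0.22917319748897108 0.0
4.15 q [-0.3043  0.0197  0.8061  1.854  -0.015   1.2738  1.2371] p [ 0.4374 -0.2595  0.1707] 
 [[-0.6677  0.7445  0.0001]
 [ 0.7445  0.6677  0.    ]
 [-0.0001  0.0001 -1.    ]] F [-0.363   0.3376 -0.6612] 0.1417004232240123 0.0
[[255.9293 233.9478]] [[155.7847 201.6693]] 0.1417004232240123
```

View pics/g1.png

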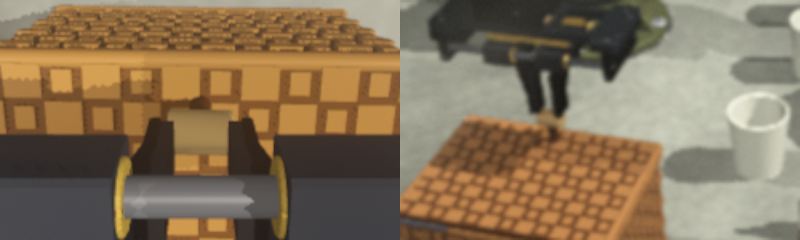

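Run:
```python
from h import *
import cv2
d=imaging.get_image("wrist");e=imaging.get_image("scene")
s=ctrl.get_state();r=R.from_rotvec(s["tool_rot"]);print("cam in tool",r.inv().apply(d["origin"]-s["position"]),(r.inv()*R.from_rotvec(d["orientation"])).as_matrix()[:,2],s["grip_width"],s["grip_force"])
P=s["position"]+r.apply([[0,0,0],[0,0,-.019],[0,.01,-.019],[0,-.01,-.019]])
print(proj(d,P),proj(e,P))
a=d["img"][190:280,190:310];b=e["img"][170:230,110:190]
cv2.imwrite("pics/g2.png",np.hstack([cv2.resize(a,(400,300),interpolation=3),cv2.resize(b,(400,300),interpolation=3)]))
```

```text
cam in tool [ 0.0771  0.0005 -0.1896] [-0.2797 -0.0006  0.9601] 0.05742426941088261 0.0
[[254.625  223.3384]
 [254.5497 234.7604]
 [270.424  234.764 ]
 [238.6764 234.7568]] [[156.3731 207.724 ]
 [155.3685 201.2236]
 [159.3794 201.7755]
 [151.371  200.6735]]
```

View pics/g2.png

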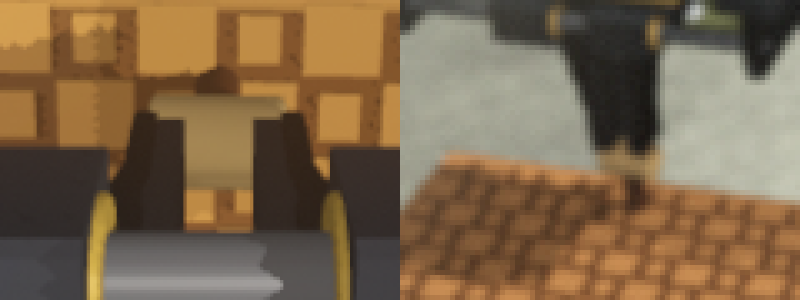

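Run:
```python
from h import *
import cv2
e=imaging.get_image("scene");t=imaging.get_image("top")
P=np.array([.2354,.6052,.1935]);y=np.array([.362,.932,0])
for dz in(0,.027):
  Q=[P+.05*y+[0,0,dz],P-.05*y+[0,0,dz]]; print(dz,proj(e,Q),proj(t,Q))
s=st(); r=R.from_rotvec(s["tool_rot"]); print(proj(e,s["position"]))
s0=cv2.imread("pics/scene0.png")
cv2.imwrite("pics/g3.png",np.hstack([cv2.resize(s0[30:100,310:410],(400,280),interpolation=3),cv2.resize(e["img"][170:230,110:190],(400,280),interpolation=3)]))
```

```text
0 [[364.8526  90.5005]
 [339.249   93.0415]] [[ 39.4133 258.5864]
 [ 69.687  270.9239]]
0.027 [[365.9763  83.3111]
 [340.132   85.7803]] [[ 35.3405 259.4987]
 [ 66.1827 272.0704]]
4.35 q [-0.3043  0.0197  0.8061  1.8541 -0.0149  1.2738  1.2371] p [ 0.4374 -0.2596  0.1706] 
 [[-0.6676  0.7445  0.0001]
 [ 0.7445  0.6676  0.    ]
 [-0.      0.     -1.    ]] F [ 0.0055 -0.294  -0.2509] 0.021646226343454505 0.0
[[156.3547 207.733 ]]
```

View pics/g3.png

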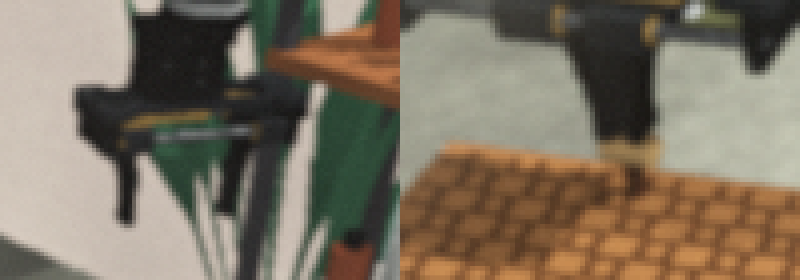

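The initial picture settles it. The fingertips appear 27 mm further back along the tool axis than the reported TCP, and the fingers closed just above the toggle. I'll treat that as a tool offset, then open, go 27 mm lower and grip again.

Emit:
jog_arm(rows="0 0 0 0 0 0 -0.2; 0 0 0 0 0 0 -0.2; 0 0 0 0 0 0 -0.2; 0 0 0 0 0 0 -0.2; 0 0 0 0 0 0 -0.2")

```text
time: 4.97
position: [0.4374, -0.2596, 0.1706]
tool_rot: [1.281, 2.869, 0.0]
ft_force: [-1.2, 0.2, 0.6]
grip_width: 0.505
grip_force: 0.0
```

Emit:
jog_arm(rows="0 0 1 0 0 0 -0.2; 0 0 1 0 0 0 -0.2; 0 0 0.6 0 0 0 -0.2; 0 0 0 0 0 0 -0.2; 0 0 0 0 0 0 1")

```text
time: 5.6
position: [0.4375, -0.2597, 0.1448]
tool_rot: [1.281, 2.868, -0.0]
ft_force: [-0.2, 0.2, 0.3]
grip_width: 0.552
grip_force: 0.0
```

Emit:
jog_arm(rows="0 0 0 0 0 0 1; 0 0 0 0 0 0 1; 0 0 0 0 0 0 1; 0 0 0 0 0 0 1; 0 0 0 0 0 0 1")

```text
time: 6.22
position: [0.4373, -0.2598, 0.1448]
tool_rot: [1.281, 2.868, -0.0]
ft_force: [-1.7, -0.4, 2.5]
grip_width: 0.295
grip_force: 15.0
```

Toggle gripped (26 mm, 15 N). Swinging the flap.

Emit:
jog_arm(rows="-0.9 0 -2.5 0 0 0 1; -1.4 0 -2.3 0 0 0 1; -1.8 0 -2 0 0 0 1; -2.1 0 -1.6 0 0 0 1; -2.4 0 -1.2 0 0 0 1")

```text
time: 6.85
position: [0.4935, -0.3241, 0.2412]
tool_rot: [-1.28, -2.866, 0.0]
ft_force: [-4.1, -2.3, -0.2]
grip_width: 0.297
grip_force: 15.0
```

Emit:
jog_arm(rows="-2.6 0 -0.8 0 0 0 1; -2.7 0 -0.3 0 0 0 1; -2.7 0 0.2 0 0 0 1; -2.6 0 0.7 0 0 0 1; -2.4 0 1.2 0 0 0 1")

```text
time: 7.48
position: [0.5801, -0.4234, 0.2306]
tool_rot: [-1.284, -2.866, 0.006]
ft_force: [-3.8, -2.8, 0.0]
grip_width: 0.299
grip_force: 15.0
```

Emit:
jog_arm(rows="0 0 0 0 0 0 1; 0 0 0 0 0 0 -0.2; 0 0 0 0 0 0 -0.2; 0 0 0 0 0 0 -0.2; 0 0 0 0 0 0 -0.2")

```text
time: 8.1
position: [0.582, -0.4195, 0.2308]
tool_rot: [1.279, 2.869, 0.001]
ft_force: [0.8, -1.1, -0.0]
grip_width: 0.583
grip_force: 0.1
```

Run:
```python
from h import *
Q=Rt(np.pi/2+CAD[2])
w=[pl(CAD,[[.2,0,.25]])[0],pl(CAD,[[.2,0,.35]])[0],pl(CAD,[[-.03,0,.35]])[0],pl(CAD,[[-.03,0,.26]])[0]]
rows([(x,Q) for x in w],-.2,step=.06)
```

```text
-4.43 0.06 -1.92 0.001 -0 -0.001 -0.2; -0 -0 -5 -0 -0 -0 -0.2; -0 -0 -5 -0 -0 -0 -0.2; 5.75 -0 -0 -0 -0 -0 -0.2; 5.75 -0 -0 -0 -0 -0 -0.2
5.75 -0 -0 -0 -0 -0 -0.2; 5.75 -0.01 -0 -0 -0 -0 -0.2; -0 0 4.5 -0 -0 -0 -0.2; -0 0 4.5 -0 -0 -0 -0.2
```

Emit:
jog_arm(rows="-4.4 0 -2 0 0 0 -0.2; 0 0 -5 0 0 0 -0.2; 0 0 -5 0 0 0 -0.2; 5.8 0 0 0 0 0 -0.2; 5.8 0 0 0 0 0 -0.2")

```text
time: 8.72
position: [0.5332, -0.3672, 0.3509]
tool_rot: [1.281, 2.868, -0.004]
ft_force: [0.2, 2.1, 1.7]
grip_width: 0.603
grip_force: 0.0
```

Emit:
jog_arm(rows="5.7 0 0 0 0 0 -0.2; 5.7 0 0 0 0 0 -0.2; 0 0 4 0 0 0 -0.2; 0 0 0 0 0 0 -0.2; 0 0 0 0 0 0 -0.2")

```text
time: 9.35
position: [0.4578, -0.2824, 0.3116]
tool_rot: [1.281, 2.868, -0.001]
ft_force: [-0.2, -0.5, 0.3]
grip_width: 0.602
grip_force: 0.0
```

Run:
```python
from h import *
import cv2
st();d=imaging.get_image("wrist");e=imaging.get_image("scene")
H=pl(CAD,[[-.01,.035,.137],[-.01,-.035,.137],[-.01,.035,.072],[-.01,-.035,.072]])
print(proj(d,H),proj(e,H))
cv2.imwrite("pics/w2.png",np.hstack([cv2.resize(d["img"][100:340,156:376],(440,480)),cv2.resize(e["img"][110:270,60:180],(360,480))]))
cv2.imwrite("pics/w2full.png",d["img"])
import pickle;pickle.dump(d,open("w2.pkl","wb"))
```

```text
9.35 q [-0.3453  0.0422  0.8872  1.5618 -0.0322  1.5524  1.2725] p [ 0.4578 -0.2824  0.3116] 
 [[-0.6672  0.7449  0.0004]
 [ 0.7449  0.6672 -0.0008]
 [-0.0008 -0.0002 -1.    ]] F [-0.2196 -0.4867  0.3014] 0.6021014714487053 0.0
[[283.1658 185.6048]
 [228.478  185.7546]
 [279.2273 174.4354]
 [232.3112 174.5668]] [[164.3126 234.1302]
 [136.0346 229.9143]
 [167.3954 254.9792]
 [140.0782 250.6767]]
```

View pics/w2.png

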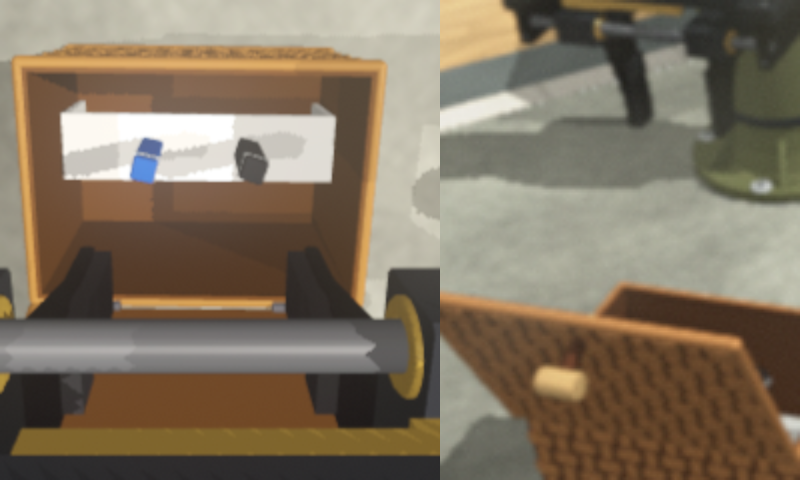

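Flap fully open; the blue stick is at wrist-view pixel (228,184), which is the y = -35 mm hole, with its handle turned slightly clockwise. I'll measure its yaw by colour.

Run:
```python
from h import *
import cv2,pickle
d=pickle.load(open("w2.pkl","rb"));im=d["img"].astype(int)
b,g,r=im[...,0],im[...,1],im[...,2]
m=((b>190)&(b-r>90)).astype(np.uint8)
m[:, :200]=0
ys,xs=np.nonzero(m);print(len(xs),xs.mean(),ys.mean())
print(cv2.minAreaRect(np.c_[xs,ys].astype(np.float32)))
print(im[178:196,228])
p,e=fit([.4455,-.3195,0],[(d,[[0,0,.137]],[(xs.mean(),ys.mean())])]);print(p,e, pl(CAD,[[-.01,-.035,0]]))
x=cv2.resize(d["img"][160:200,205:255],(800,600),interpolation=cv2.INTER_NEAREST);cv2.imwrite("pics/st.png",x)
```

```text
124 227.3548387096774 184.28225806451613
((227.25, 184.25), (11.178619384765625, 10.982503890991211), 11.309932708740234)
[[170 129 109]
 [200 128  90]
 [225 145  93]
 [227 147  93]
 [227 147  92]
 [227 146  92]
 [226 146  91]
 [226 145  90]
 [226 145  90]
 [225 143  89]
 [225 143  89]
 [225 143  89]
 [201 131  93]
 [132 111 126]
 [ 81 107 146]
 [ 81 106 145]
 [ 80 106 145]
 [ 79 106 145]]
[ 0.4432 -0.319   0.    ] [[0. 0.]] [[ 0.4455 -0.3195  0.    ]]
```

View pics/st.png

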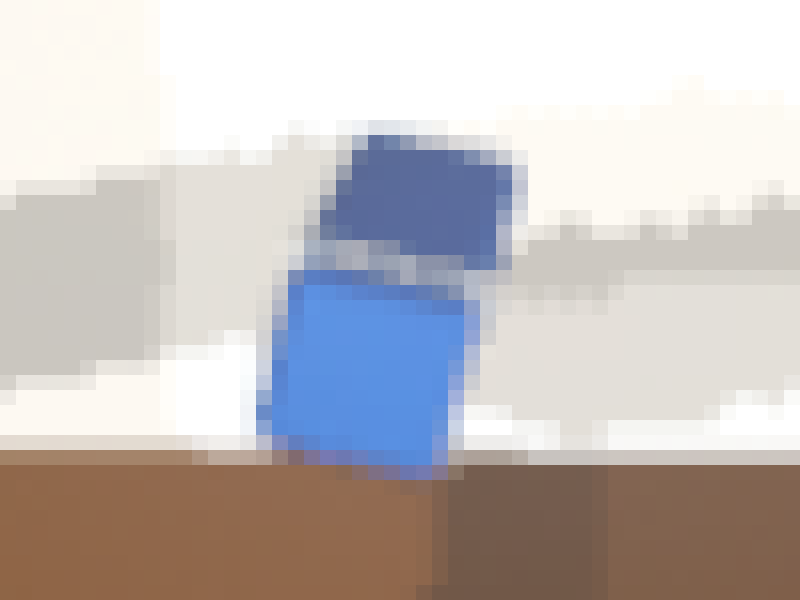

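Run:
```python
from h import *
Q=Rt(np.pi/2+CAD[2]-.19); P=np.array([.4437,-.319,0])
rows([(P+[0,0,.26],Q),(P+[0,0,.12],Q)],0,step=.05)
```

```text
-0.86 -1.73 2.59 -0 0.001 0.093 0; -1.02 -1.65 2.59 -0.001 0.001 0.093 0; -0 -0 4.67 0 -0 0 0; -0 -0 4.66 0 -0 0 0; -0.01 -0 4.67 0 -0 0 0
```

Emit:
jog_arm(rows="-0.9 -1.7 2.6 0 0 0.093 0; -1 -1.7 2.6 0 0 0.093 0; 0 0 4.7 0 0 0 0; 0 0 4.7 0 0 0 0; 0 0 4.5 0 0 0 0")

```text
time: 10.07
position: [0.4436, -0.3195, 0.1188]
tool_rot: [1.543, 2.736, -0.002]
ft_force: [0.3, 0.4, -0.3]
grip_width: 0.501
grip_force: 0.0
```

Emit:
jog_arm(rows="0 0 0 0 0 0 0; 0 0 0 0 0 0 0")

```text
time: 10.32
position: [0.4441, -0.3197, 0.1215]
tool_rot: [1.542, 2.735, -0.002]
ft_force: [-0.5, -0.6, 0.6]
grip_width: 0.498
grip_force: 0.0
```

Run:
```python
from h import *
import cv2
Q=Rt(np.pi/2+CAD[2]-.19); P=np.array([.4437,-.319,0])
s=st();rows([(P+[0,0,.07],Q)],0,step=.03)
d=imaging.get_image("wrist");im=d["img"].astype(int)
b,g,r=im[...,0],im[...,1],im[...,2]
m=((b>170)&(b-r>80));m[:,:150]=0;m[:,380:]=0
ys,xs=np.nonzero(m);print(len(xs),xs.mean(),ys.mean(),xs.min(),xs.max(),ys.min(),ys.max(),proj(d,[P+[0,0,.137]]))
p,e=fit([.4455,-.3195,0],[(d,[[0,0,.137]],[(xs.mean(),ys.mean())])]);print(p)
cv2.imwrite("pics/w3.png",d["img"])
```

```text
10.325 q [-0.2467  0.2052  0.9234  1.833  -0.1754  1.1867  1.2766] p [ 0.4441 -0.3197  0.1215] 
 [[-0.5177  0.8556  0.0014]
 [ 0.8556  0.5177 -0.0021]
 [-0.0025  0.0001 -1.    ]] F [-0.4773 -0.574   0.5901] 0.49754927451007114 0.0
0.05 0 2.58 0 0.001 0 0; 0.04 0 2.57 0 0.002 0.001 0
237 253.49789029535864 227.80590717299577 244 266 220 240 [[254.6864 231.5663]]
[ 0.4417 -0.3172  0.    ]
```

Emit:
jog_arm(rows="0.2 0 2.5 0 0 0 0; 0 0 2.6 0 0 0 0; 0 0 0 0 0 0 0; 0 0 0 0 0 0 1; 0 0 0 0 0 0 1", force=35)

```text
time: 11.0
position: [0.4432, -0.3171, 0.0703]
tool_rot: [1.54, 2.735, 0.001]
ft_force: [0.3, 0.5, 0.9]
grip_width: 0.355
grip_force: 0.0
```

Emit:
jog_arm(rows="0 0 0 0 0 0 1; 0 0 0 0 0 0 1; 0 0 0 0 0 0 1")

```text
time: 11.38
position: [0.4424, -0.3165, 0.0692]
tool_rot: [1.541, 2.737, 0.001]
ft_force: [0.2, 0.3, 3.8]
grip_width: 0.18
grip_force: 35.0
```

Stick gripped (15.7 mm, 35 N); its ball centre sits 54 mm ahead of the reported TCP. Now lifting it out and carrying it to the far end of the seam.

```bash
cat >> h.py <<'E'
TIP=.0542
def scrape(lx,ly,z,lean=.61,xl=0):
    d=BAS[2]+np.pi/2+xl; Q=Rt(BAS[2],lean,d); return pl(BAS,[[lx,ly,z]])[0]-TIP*Q.as_matrix()[:,2],Q
def tip():
    s=ctrl.get_state(); r=R.from_rotvec(s["tool_rot"]); t=s["position"]+r.apply([0,0,TIP])
    c,sn=np.cos(BAS[2]),np.sin(BAS[2]); e=t[:2]-BAS[:2]
    rf=lambda v:np.array([c*v[0]+sn*v[1],-sn*v[0]+c*v[1],v[2]])
    print("t",s["time"],"tip local mm",1e3*np.array([c*e[0]+sn*e[1],-sn*e[0]+c*e[1],t[2]]),"F local",rf(s["ft_force"]),"grip",s["grip_width"],s["grip_force"])
    return s
E
python3 - <<'E'
from h import *
s=ctrl.get_state();Q0=R.from_rotvec(s["tool_rot"]);p=s["position"]
P,Q=scrape(.11,-.16,.10)
rows([(p+[0,0,.2],Q0),([.52,-.03,.28],Rt(BAS[2])),(P,Q)],1,step=.058);print(P,Q.as_matrix())
E
```

```text
-0 0 -5 0 0 0 1; -0 0 -5 -0 0 0 1; -0 0.01 -5 -0 0 0 1; -0.01 0 -5 -0 0 0 1; 3.41 3.58 -0.18 0 0 0.098 1
3.75 3.23 -0.18 0 0 0.098 1; 4.05 2.85 -0.18 0 0 0.098 1; 4.3 2.44 -0.18 0 0 0.098 1; 4.52 2.01 -0.18 0 0 0.098 1; 4.7 1.56 -0.18 0.001 0 0.098 1
2.95 2.32 3.39 -0 0.153 -0 1; 2.4 2.33 3.8 -0 0.152 -0 1; 1.8 2.32 4.12 0 0.153 -0 1; 1.15 2.33 4.34 0 0.152 -0 1
[0.618  0.0839 0.1444] [[ 0.0348  0.9991  0.0243]
 [ 0.8189 -0.0425  0.5724]
 [ 0.5729  0.     -0.8196]]
```

Emit:
jog_arm(rows="0 0 -5 0 0 0 1; 0 0 -5 0 0 0 1; 0 0 -5 0 0 0 1; 0 0 -5 0 0 0 1; 3.4 3.6 -0.2 0 0 0.098 1")

```text
time: 12.0
position: [0.4551, -0.2737, 0.2746]
tool_rot: [1.685, 2.642, -0.0]
ft_force: [1.4, 0.5, -1.1]
grip_width: 0.178
grip_force: 35.0
```

Emit:
jog_arm(rows="3.8 3.2 -0.2 0 0 0.098 1; 4 2.8 -0.2 0 0 0.098 1; 4.3 2.4 -0.2 0 0 0.098 1; 4.5 2 -0.2 0 0 0.098 1; 4.7 1.6 -0.2 0 0 0.098 1")

```text
time: 12.62
position: [0.5191, -0.029, 0.2805]
tool_rot: [-2.272, -2.169, -0.0]
ft_force: [1.1, -0.2, 0.4]
grip_width: 0.18
grip_force: 35.0
```

Emit:
jog_arm(rows="0 0 0 0 0.15 0 1; 0 0 0 0 0.15 0 1; 0 0 0 0 0.15 0 1; 0 0 0 0 0.16 0 1; 0 0 0 0 0 0 1")

```text
time: 13.25
position: [0.5181, -0.0342, 0.278]
tool_rot: [-1.927, -1.828, -0.599]
ft_force: [-0.3, -0.0, -0.4]
grip_width: 0.183
grip_force: 35.0
```

Run:
```python
from h import *
st();tip()
P,Q=scrape(.103,-.15,.10); P2,_=scrape(.103,-.13,.04)
pr=rows([(P,Q),(P2,Q)],1,step=.055)
# reach probe: near end
rows([scrape(.0,-.15,.1),scrape(-.103,-.15,.1)],1,step=.05,start=(P,Q))
```

```text
13.25 q [-0.3375  0.1884  0.8727  1.6608 -0.6707  1.6747  0.5331] p [ 0.5181 -0.0342  0.278 ] 
 [[ 0.045   0.9987  0.0246]
 [ 0.8198 -0.051   0.5704]
 [ 0.5709 -0.0055 -0.821 ]] F [-0.3145 -0.     -0.3935] 0.18315528330862793 34.99935767613351
t 13.25 tip local mm [  15.2229 -282.41    233.458 ] F local [-0.3142 -0.0134 -0.3935] grip 0.18315528330862793 34.99935767613351
0.83 2.18 4.63 0 0.001 -0.003 1; 0.82 2.19 4.63 0 0 -0.002 1; 0.82 2.19 4.63 0 0.001 -0.003 1; 0.8 2.19 4.63 0 0 -0.002 1; -0.9 0 3.03 0 0 -0 1
-0.89 0 3.04 0 0 -0 1
-0 -3.43 -0 0 0 0 1; -0 -3.44 -0 0 0 0 1; -0 -3.43 -0 0 0 0 1; -0 -3.43 -0 0 0 0 1; -0 -3.44 -0 0 0 0 1
-0 -3.43 -0 0 0 0 1
```

Run:
```python
from h import *
rows([scrape(-.105,-.15,.09)],1,step=.055)
```

```text
0.51 -2.41 3.87 0 0 -0.002 1; 0.51 -2.41 3.87 0 0.001 -0.002 1; 0.52 -2.41 3.86 0 0 -0.002 1; 0.52 -2.41 3.87 0 0.001 -0.002 1; 0.52 -2.4 3.87 0 0 -0.002 1
```

Emit:
jog_arm(rows="0.5 -2.4 3.9 0 0 -0.002 1; 0.5 -2.4 3.9 0 0 -0.002 1; 0.5 -2.4 3.9 0 0 -0.002 1; 0.5 -2.4 3.9 0 0 -0.002 1; 0.5 -2.4 3.9 0 0 -0.002 1")

```text
time: 13.88
position: [0.4041, 0.1085, 0.1348]
tool_rot: [-1.907, -1.853, -0.607]
ft_force: [-0.1, 0.2, -1.3]
grip_width: 0.183
grip_force: 35.0
```

Run:
```python
from h import *
st();tip();P,Q=scrape(.105,-.14,.09)
rows([(P,Q),scrape(.105,-.125,.03)],1,step=.055)
```

```text
13.875 q [-0.5329 -0.1351  0.7268  2.187  -0.5514  1.208   0.3971] p [0.4041 0.1085 0.1348] 
 [[ 0.0205  0.9995  0.0247]
 [ 0.8203 -0.0309  0.5711]
 [ 0.5716  0.0085 -0.8205]] F [-0.0733  0.2243 -1.3476] 0.18263668183385892 34.999453662894666
t 13.875 tip local mm [-104.6959 -144.5788   90.3302] F local [-0.0827  0.221  -1.3476] grip 0.18263668183385892 34.999453662894666
0.01 5.24 0.07 0 0 0.004 1; 0.03 5.24 0.08 0 0 0.003 1; 0.05 5.25 0.07 0 0.001 0.004 1; 0.07 5.24 0.08 0 0 0.003 1; -1.1 0 2.89 0 0 0 1
-1.1 0 2.88 0 0 0 1
```

Emit:
jog_arm(rows="0 5.2 0.1 0 0 0.004 1; 0 5.2 0.1 0 0 0.004 1; 0 5.2 0.1 0 0 0.004 1; 0.1 5.2 0.1 0 0 0.002 1; 0 0 0 0 0 0 1")

```text
time: 14.5
position: [0.6145, 0.104, 0.1307]
tool_rot: [-1.918, -1.839, -0.596]
ft_force: [-1.3, 0.0, -0.4]
grip_width: 0.181
grip_force: 35.0
```

Emit:
jog_arm(rows="-1.1 0 2.9 0 0 0 1; -1.1 0 2.9 0 0 0 1; 0 0 0 0 0 0 1; 0 0 0 0 0 0 1")

```text
time: 15.0
position: [0.6136, 0.117, 0.0744]
tool_rot: [-1.92, -1.834, -0.604]
ft_force: [-0.1, -0.6, -0.5]
grip_width: 0.183
grip_force: 35.0
```

Run:
```python
from h import *
import cv2
st();tip();d=imaging.get_image("wrist");cv2.imwrite("pics/w4.png",d["img"])
print(proj(d,pl(BAS,[[.1,-.1,0],[0,-.1,0],[-.1,-.1,0],[.1,-.104,.003]])))
s=ctrl.get_state();print(proj(d,s["position"]+R.from_rotvec(s["tool_rot"]).apply([[0,0,TIP]])))
rows([scrape(.103,-.112,.006)],1,step=.02)
```

```text
15.0 q [-0.4457  0.4918  0.7309  1.7684 -0.958   1.3263  0.6113] p [0.6136 0.117  0.0744] 
 [[ 0.0374  0.999   0.0256]
 [ 0.8185 -0.0453  0.5727]
 [ 0.5733 -0.0004 -0.8194]] F [-0.1196 -0.6365 -0.4987] 0.18262738908525528 35.0001349998638
t 15.0 tip local mm [ 104.2491 -127.147    29.9427] F local [-0.0924 -0.641  -0.4987] grip 0.18262738908525528 35.0001349998638
[[250.8612 182.5347]
 [150.235  182.8466]
 [ 49.6083 183.1584]
 [250.8081 185.2698]]
[[255.8507 199.974 ]]
-0.05 -0.09 1.44 0.001 -0 -0.001 1; -0.06 -0.08 1.44 0.001 -0 -0.002 1
```

View pics/w4.png

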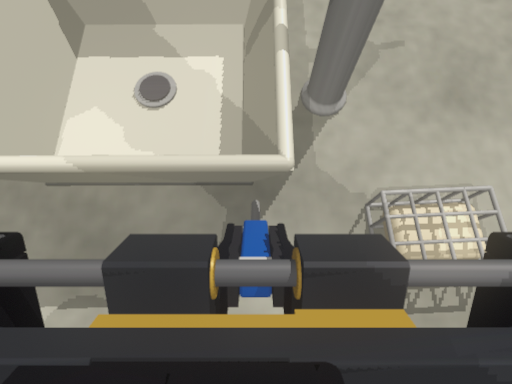

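The seam shows as a dark line at row ~183, from u≈46 to u≈255. The stick tip is at (256,201), as predicted. I'll refine the seam's ends and row numerically.

Run:
```python
import cv2
g=cv2.cvtColor(cv2.imread("pics/w4.png"),cv2.COLOR_BGR2GRAY)
for v in (182,183,184): print(v,g[v,36:56].tolist(),g[v,238:268].tolist())
for u in (60,110,150,200,240,250): print(u,g[170:194,u].tolist())
```

```text
182 [124, 123, 123, 122, 121, 120, 121, 119, 118, 112, 106, 108, 108, 109, 108, 109, 109, 109, 109, 109] [95, 94, 95, 95, 95, 95, 95, 95, 95, 95, 95, 95, 94, 90, 86, 90, 103, 102, 102, 102, 103, 103, 104, 104, 105, 105, 106, 107, 107, 106]
183 [129, 129, 128, 128, 128, 127, 127, 126, 121, 107, 97, 99, 98, 99, 99, 99, 99, 100, 100, 99] [83, 83, 82, 83, 83, 83, 82, 82, 83, 82, 83, 82, 83, 82, 81, 92, 102, 102, 101, 101, 102, 103, 103, 104, 105, 105, 105, 105, 106, 106]
184 [128, 128, 128, 127, 127, 127, 127, 128, 123, 106, 92, 90, 90, 90, 91, 91, 91, 91, 91, 91] [82, 81, 81, 80, 81, 81, 81, 81, 81, 81, 81, 81, 80, 80, 84, 99, 102, 102, 101, 101, 102, 102, 103, 103, 104, 105, 106, 106, 106, 106]
60 [162, 148, 129, 117, 117, 117, 116, 116, 116, 116, 116, 116, 106, 97, 92, 97, 119, 129, 130, 131, 133, 133, 133, 133]
110 [145, 136, 123, 118, 120, 120, 120, 119, 118, 118, 118, 118, 110, 100, 96, 114, 133, 133, 133, 133, 133, 133, 133, 133]
150 [143, 131, 120, 116, 116, 116, 115, 117, 118, 118, 118, 118, 107, 95, 92, 112, 128, 128, 128, 128, 129, 129, 129, 129]
200 [140, 126, 114, 114, 114, 114, 114, 113, 113, 113, 113, 108, 95, 82, 80, 102, 119, 121, 122, 122, 122, 123, 123, 124]
240 [137, 122, 112, 113, 112, 112, 112, 111, 112, 111, 112, 106, 95, 82, 81, 95, 104, 104, 103, 104, 105, 105, 105, 105]
250 [136, 122, 111, 112, 112, 111, 111, 111, 111, 111, 111, 105, 94, 83, 80, 93, 102, 103, 103, 103, 103, 104, 104, 104]
```

Emit:
jog_arm(rows="0 0 1.2 0 0 0 1; 0 0 1.2 0 0 0 1; 0 0 0.2 0 0 0 1; 0 0 0 0 0 0 1; 0 0 0 0 0 0 1")

```text
time: 15.68
position: [0.6142, 0.131, 0.0514]
tool_rot: [-1.921, -1.833, -0.603]
ft_force: [0.3, -0.4, -1.1]
grip_width: 0.179
grip_force: 35.0
```

Run:
```python
from h import *
tip();rows([scrape(.104,-.110,.004),scrape(.104,-.1035,.0025)],1,step=.004)
```

```text
t 15.675 tip local mm [ 104.2443 -113.2068    6.9243] F local [ 0.3307 -0.3686 -1.1176] grip 0.17878599889018879 34.99980730935931
0.05 -0.01 0.21 0 0 -0.002 1; 0.04 -0.01 0.21 0.001 0 -0.003 1; 0.23 -0 0.25 -0 0 0 1; 0.22 -0 0.25 -0 0 0 1
```

Emit:
jog_arm(rows="0.05 0 0.2 0 0 0 1; 0.05 0 0.2 0 0 0 1; 0 0 0 0 0 0 1; 0 0 0 0 0 0 1")

```text
time: 16.18
position: [0.6145, 0.1343, 0.049]
tool_rot: [-1.921, -1.833, -0.604]
ft_force: [0.1, -0.9, 4.1]
grip_width: 0.181
grip_force: 35.0
```

Run:
```python
from h import *
import time
for i in range(3): tip(); imaging.get_image("wrist")
rows([scrape(.104,-.1035,.0025)],1,step=.004)
```

```text
t 16.175 tip local mm [ 104.4181 -109.7917    4.6227] F local [ 0.0915 -0.8885  4.0632] grip 0.1807189779841369 35.000512450933456
t 16.225 tip local mm [ 104.4208 -109.8152    4.6142] F local [-1.1188 -1.8668  3.8329] grip 0.18067987204223057 35.00063159968704
t 16.275 tip local mm [ 104.4196 -109.8032    4.5847] F local [-0.0695 -1.7838  3.3223] grip 0.17730883089719152 35.00072617549449
0.2 -0.02 0.26 0.001 -0 -0.002 1; 0.2 -0.01 0.27 0 -0 -0.002 1
```

Emit:
jog_arm(rows="0.16 0 0.11 0 0 0 1; 0.16 0 0.11 0 0 0 1; 0.08 0 0.06 0 0 0 1; 0 0 0 0 0 0 1; 0 0 0 0 0 0 1")

```text
time: 16.95
position: [0.615, 0.1387, 0.0489]
tool_rot: [-1.922, -1.833, -0.604]
ft_force: [0.3, -3.4, 5.2]
grip_width: 0.181
grip_force: 35.0
```

Run:
```python
from h import *
for i in range(3): tip(); imaging.get_image("wrist")
```

```text
t 16.95 tip local mm [ 104.8115 -105.3915    4.4565] F local [ 0.4485 -3.4095  5.2388] grip 0.18061425724461783 35.001232414506376
t 17.0 tip local mm [ 104.8434 -105.3782    4.5199] F local [ 0.1905 -3.7844  4.5743] grip 0.18166569971078447 35.00101293437183
t 17.05 tip local mm [ 104.8483 -105.3735    4.4968] F local [ 0.1052 -4.0514  5.4952] grip 0.1818254183691293 35.001103109680116
```

Emit:
jog_arm(rows="0.05 -0.3 -0.02 0 0 0 1; 0.04 -0.4 0.03 0 0 0 1; 0.04 -0.4 0.03 0 0 0 1; 0 -0.4 0 0 0 0 1; 0 -0.4 0 0 0 0 1")

```text
time: 17.73
position: [0.595, 0.1419, 0.049]
tool_rot: [-1.92, -1.833, -0.603]
ft_force: [2.3, -0.0, 2.6]
grip_width: 0.181
grip_force: 35.0
```

Run:
```python
from h import *
tip()
```

```text
t 17.725 tip local mm [  84.5784 -103.0662    4.598 ] F local [2.3225 0.0743 2.5776] grip 0.18144720190776217 35.00036540441215
```

Emit:
jog_arm(rows="0.04 -0.4 0.03 0 0 0 1; 0.04 -0.4 0.03 0 0 0 1; 0.04 -0.4 0.03 0 0 0 1; 0.04 -0.4 0.03 0 0 0 1; 0 -0.4 0 0 0 0 1")

```text
time: 18.35
position: [0.5753, 0.1445, 0.049]
tool_rot: [-1.921, -1.833, -0.603]
ft_force: [1.6, -1.2, 1.8]
grip_width: 0.179
grip_force: 35.0
```

Run:
```python
from h import *
tip()
```

```text
t 18.35 tip local mm [  64.7546 -101.267     4.5959] F local [ 1.6227 -1.1051  1.7732] grip 0.17949428590995678 35.00055064447224
```

Emit:
jog_arm(rows="0.04 -0.4 0.04 0 0 0 1; 0.04 -0.4 0.04 0 0 0 1; 0.03 -0.4 0.03 0 0 0 1; 0 -0.4 0 0 0 0 1; 0 -0.4 0 0 0 0 1")

```text
time: 18.98
position: [0.5561, 0.1464, 0.049]
tool_rot: [-1.922, -1.833, -0.604]
ft_force: [4.5, -2.8, 3.3]
grip_width: 0.178
grip_force: 35.0
```

Run:
```python
from h import *
import cv2
s=tip();d=imaging.get_image("wrist");cv2.imwrite("pics/w5.png",d["img"])
u,v=proj(d,s["position"]+R.from_rotvec(s["tool_rot"]).apply([[0,0,TIP]]))[0];print(u,v,proj(d,pl(BAS,[[.045,-.1,0]])))
g=cv2.cvtColor(d["img"],cv2.COLOR_BGR2GRAY);print(g[172:200,244:268:2])
```

```text
t 18.975 tip local mm [  45.6807 -100.2972    4.5226] F local [ 4.5671 -2.594   3.3079] grip 0.17843296321534388 35.00181502051419
255.21547926908715 199.5787134153632 [[254.4495 200.7919]]
[[205 205 205 206 206 206 206 206 207 207 208 208]
 [205 205 205 206 206 206 206 206 207 207 208 208]
 [205 205 205 205 206 206 206 206 207 207 207 208]
 [205 205 205 205 205 206 206 206 207 207 207 208]
 [205 205 205 205 205 205 206 206 207 207 207 208]
 [205 205 205 205 205 205 206 206 207 207 207 207]
 [200 200 200 200 200 200 201 201 202 202 203 202]
 [195 195 195 195 196 195 196 196 196 196 197 197]
 [199 199 199 199 200 200 200 200 200 200 200 200]
 [204 204 205 204 204 205 204 205 204 204 204 205]
 [207 207 207 207 207 207 207 207 207 207 207 207]
 [208 208 208 208 208 208 209 209 209 209 210 210]
 [208 208 208 208 209 209 209 210 210 211 211 212]
 [206 206 206 206 207 207 207 207 208 208 208 208]
 [204 204 204 204 204 204 204 205 205 204 205 205]
 [202 202 202 202 202 202 202 202 202 202 202 202]
 [199 200 200 200 200 200 199 200 199 199 199 199]
 [198 198 198 197 197 197 197 197 197 197 197 197]
 [192 193 192 192 192 191 191 191 192 192 191 191]
 [183 183 183 183 183 182 182 182 182 182 181 181]
 [173 173 173 173 173 173 172 172 172 173 172 172]
 [164 164 164 164 164 163 164 164 163 163 163 163]
 [156 156 156 156 156 156 156 156 155 155 155 155]
 [150 149 149 149 149 149 149 149 149 149 148 148]
 [144 144 144 144 144 144 144 143 143 144 143 143]
 [139 139 139 139 138 138 138 139 138 138 138 138]
 [132 132 132 132 131 131 132 131 131 131 131 131]
 [118 118 118 118 118 117 118 118 118 118 117 117]]
```

The wall contact only appeared at a tip reading of y = -100.3 mm, so the first few centimetres ran slightly outside the corner. I'll lift off, go back to the far corner and do the whole stroke properly seated.

Emit:
jog_arm(rows="0 0 -1.5 0 0 0 1; 0 2.9 0 0 0 0 1; 0 2.9 0 0 0 0 1; 0 0 0 0 0 0 1; 0 0 0.8 0 0 0 1")

```text
time: 19.65
position: [0.6119, 0.1398, 0.0536]
tool_rot: [-1.92, -1.832, -0.599]
ft_force: [0.4, -0.1, -0.3]
grip_width: 0.178
grip_force: 35.0
```

Run:
```python
from h import *
tip();rows([scrape(.103,-.1003,.0045)],1,step=.01)
```

```text
t 19.65 tip local mm [ 101.4241 -104.5241    9.1984] F local [ 0.3971 -0.111  -0.3143] grip 0.17777025571842062 35.000043022446334
0.08 0.15 0.63 -0.002 0 -0.005 1
```

Emit:
jog_arm(rows="0.06 0.15 0.35 0 0 0 1; 0.05 0 0.3 0 0 0 1; 0 0 0.05 0 0 0 1; 0 0 0 0 0 0 1; 0 0 0 0 0 0 1")

```text
time: 20.27
position: [0.6152, 0.145, 0.0494]
tool_rot: [-1.921, -1.833, -0.603]
ft_force: [-0.9, -0.1, 0.3]
grip_width: 0.182
grip_force: 35.0
```

Run:
```python
from h import *
tip()
```

```text
t 20.275 tip local mm [104.6236 -99.1112   5.0052] F local [-0.9316 -0.0943  0.2871] grip 0.18199481339643087 34.99981690663844
```

Emit:
jog_arm(rows="-0.12 0 0.02 0 0 0 1; 0 0 0 0 0 0 1; 0 0 0 0 0 0 1")

```text
time: 20.65
position: [0.6152, 0.1446, 0.0489]
tool_rot: [-1.92, -1.832, -0.604]
ft_force: [0.2, 0.4, 3.2]
grip_width: 0.186
grip_force: 35.0
```

Run:
```python
from h import *
tip()
```

```text
t 20.65 tip local mm [104.6507 -99.4339   4.5204] F local [0.2049 0.4567 3.2117] grip 0.18574454763944812 35.00031521078199
```

Emit:
jog_arm(rows="-0.03 -0.3 -0.02 0 0 0 1; 0 -0.4 0 0 0 0 1; 0 -0.4 0 0 0 0 1; 0 -0.4 0 0 0 0 1; 0 -0.4 0 0 0 0 1")

```text
time: 21.28
position: [0.5966, 0.1443, 0.0488]
tool_rot: [-1.922, -1.833, -0.604]
ft_force: [4.1, -0.1, 3.5]
grip_width: 0.183
grip_force: 35.0
```

Run:
```python
from h import *
tip()
```

```text
t 21.275 tip local mm [  86.2481 -100.6555    4.4162] F local [4.1091 0.1041 3.5459] grip 0.1833164768644104 35.00160447671078
```

Emit:
jog_arm(rows="0.03 -0.4 0.02 0 0 0 1; 0.03 -0.4 0.02 0 0 0 1; 0.01 -0.4 0.01 0 0 0 1; 0 -0.4 0 0 0 0 1; 0 -0.4 0 0 0 0 1")

```text
time: 21.9
position: [0.5774, 0.1454, 0.0489]
tool_rot: [-1.924, -1.833, -0.605]
ft_force: [5.9, -1.8, 3.7]
grip_width: 0.177
grip_force: 35.0
```

Run:
```python
from h import *
tip()
```

```text
t 21.9 tip local mm [  67.0545 -100.3766    4.4012] F local [ 6.0084 -1.5076  3.705 ] grip 0.17742965201881095 35.00256472227193
```

Seated: Fy -1.5, Fz 3.7. Continuing straight.

Emit:
jog_arm(rows="0 -0.4 0 0 0 0 1; 0 -0.4 0 0 0 0 1; 0 -0.4 0 0 0 0 1; 0 -0.4 0 0 0 0 1; 0 -0.4 0 0 0 0 1")

```text
time: 22.52
position: [0.5575, 0.1462, 0.0489]
tool_rot: [-1.924, -1.833, -0.605]
ft_force: [6.0, -2.2, 4.9]
grip_width: 0.182
grip_force: 35.0
```

Run:
```python
from h import *
tip()
```

```text
t 22.525 tip local mm [  47.1191 -100.3816    4.3929] F local [ 6.0831 -1.9698  4.9368] grip 0.1818291211069305 35.0023241555391
```

Emit:
jog_arm(rows="0.01 -0.4 -0.02 0 0 0 1; 0 -0.4 0 0 0 0 1; 0 -0.4 0 0 0 0 1; 0 -0.4 0 0 0 0 1; 0 -0.4 0 0 0 0 1")

```text
time: 23.15
position: [0.5372, 0.1472, 0.0489]
tool_rot: [-1.924, -1.833, -0.604]
ft_force: [4.5, -1.5, 4.3]
grip_width: 0.181
grip_force: 35.0
```

Run:
```python
from h import *
tip()
```

```text
t 23.15 tip local mm [  26.8107 -100.317     4.4452] F local [ 4.5491 -1.3114  4.2907] grip 0.181102296894345 35.002260863329866
```

Emit:
jog_arm(rows="0.01 -0.4 0 0 0 0 1; 0 -0.4 0 0 0 0 1; 0 -0.4 0 0 0 0 1; 0 -0.4 0 0 0 0 1; 0 -0.4 0 0 0 0 1")

```text
time: 23.78
position: [0.5173, 0.148, 0.0489]
tool_rot: [-1.924, -1.834, -0.604]
ft_force: [5.3, -2.9, 3.1]
grip_width: 0.178
grip_force: 35.0
```

Emit:
jog_arm(rows="0.01 -0.4 0 0 0 0 1; 0 -0.4 0 0 0 0 1; 0 -0.4 0 0 0 0 1; 0 -0.4 0 0 0 0 1; 0 -0.4 0 0 0 0 1")

```text
time: 24.4
position: [0.4974, 0.1489, 0.049]
tool_rot: [-1.924, -1.834, -0.604]
ft_force: [4.5, -2.1, 3.1]
grip_width: 0.184
grip_force: 35.0
```

Run:
```python
from h import *
tip();st()
```

```text
t 24.4 tip local mm [ -13.0561 -100.2738    4.4989] F local [ 4.5492 -1.874   3.0696] grip 0.18377120612823758 35.00234498445934
24.4 q [-0.5804  0.2697  0.758   2.0798 -0.8889  1.1498  0.6212] p [0.4974 0.1489 0.049 ] 
 [[ 0.0394  0.9988  0.0278]
 [ 0.8198 -0.0483  0.5707]
 [ 0.5714  0.0003 -0.8207]] F [ 4.4654 -2.0656  3.0696] 0.18377120612823758 35.00234498445934
```

Emit:
jog_arm(rows="0 -0.4 0.01 0 0 0 1; 0 -0.4 0 0 0 0 1; 0 -0.4 0 0 0 0 1; 0 -0.4 0 0 0 0 1; 0 -0.4 0 0 0 0 1")

```text
time: 25.02
position: [0.4777, 0.1498, 0.049]
tool_rot: [-1.925, -1.834, -0.604]
ft_force: [5.3, -2.8, 3.9]
grip_width: 0.181
grip_force: 35.0
```

Emit:
jog_arm(rows="0 -0.4 0 0 0 0 1; 0 -0.4 0 0 0 0 1; 0 -0.4 0 0 0 0 1; 0 -0.4 0 0 0 0 1; 0 -0.4 0 0 0 0 1")

```text
time: 25.65
position: [0.4578, 0.1507, 0.049]
tool_rot: [-1.925, -1.834, -0.605]
ft_force: [5.8, -2.7, 4.7]
grip_width: 0.182
grip_force: 35.0
```

Run:
```python
from h import *
s=tip();print(s["joint_positions"])
```

```text
t 25.65 tip local mm [ -52.6321 -100.2361    4.4951] F local [ 5.8742 -2.4353  4.6861] grip 0.18232406433506704 35.00260805212747
[-0.6122  0.1707  0.7709  2.1706 -0.8346  1.1025  0.5984]
```

Emit:
jog_arm(rows="0 -0.4 -0.01 0 0 0 1; 0 -0.4 0 0 0 0 1; 0 -0.4 0 0 0 0 1; 0 -0.4 0 0 0 0 1; 0 -0.4 0 0 0 0 1")

```text
time: 26.28
position: [0.4377, 0.1515, 0.049]
tool_rot: [-1.925, -1.834, -0.604]
ft_force: [4.8, -2.4, 3.8]
grip_width: 0.179
grip_force: 35.0
```

Emit:
jog_arm(rows="0 -0.4 0 0 0 0 1; 0 -0.4 0 0 0 0 1; 0 -0.4 0 0 0 0 1; 0 -0.4 0 0 0 0 1; 0 -0.4 0 0 0 0 1")

```text
time: 26.9
position: [0.4179, 0.1524, 0.049]
tool_rot: [-1.925, -1.834, -0.604]
ft_force: [5.3, -2.9, 3.5]
grip_width: 0.177
grip_force: 35.0
```

Run:
```python
from h import *
s=tip();print(s["joint_positions"])
```

```text
t 26.9 tip local mm [ -92.6224 -100.2338    4.4936] F local [ 5.4188 -2.6858  3.4785] grip 0.17695970603048236 35.00250531329584
[-0.6357  0.0597  0.7752  2.2587 -0.7653  1.0542  0.5559]
```

Emit:
jog_arm(rows="0 -0.4 0 0 0 0 1; 0 -0.4 0 0 0 0 1; 0 -0.4 0 0 0 0 1; 0 -0.2 0 0 0 0 1; 0 0 0 0 0 0 1")

```text
time: 27.52
position: [0.4006, 0.1551, 0.0488]
tool_rot: [-1.918, -1.833, -0.6]
ft_force: [-0.9, -1.9, 5.0]
grip_width: 0.179
grip_force: 35.0
```

Emit:
jog_arm(rows="0 0 -1.5 0 0 0 1; 0 0 -4 0 0 0 1; 0 0 -5 0 0 0 1; 0 0 -5 0 0 0 1; 0 0 0 0 0 0 1")

```text
time: 28.15
position: [0.3993, 0.0642, 0.1778]
tool_rot: [-1.922, -1.834, -0.606]
ft_force: [-0.5, 0.9, 0.2]
grip_width: 0.18
grip_force: 35.0
```

Run:
```python
from h import *
import cv2
s=tip();st()
t=imaging.get_image("top");sc=imaging.get_image("scene")
for n,d in(("t",t),("s",sc)): cv2.imwrite(f"pics/{n}_5.png",d["img"])
a=cv2.imread("pics/top0.png").astype(int);print(np.abs(a[190:225,235:275]-t["img"][190:225,235:275]).max(-1).mean())
```

```text
t 28.15 tip local mm [-107.4317 -189.0763  133.3877] F local [-0.561   0.9221  0.1883] grip 0.18009648018112828 35.000041080638766
28.15 q [-0.554  -0.2017  0.8196  2.1212 -0.4652  1.3185  0.3534] p [0.3993 0.0642 0.1778] 
 [[ 0.0386  0.9989  0.0278]
 [ 0.8189 -0.0476  0.572 ]
 [ 0.5727  0.0007 -0.8198]] F [-0.5213  0.9451  0.1883] 0.18009648018112828 35.000041080638766
61.918571428571425
```

Stroke complete: 104 to -107 mm, seated throughout. Next I'll refine the tumbler position from the first images by an ellipse fit.

Run:
```python
from h import *
import cv2
t=imaging.get_image("top");sc=imaging.get_image("scene")
a=cv2.imread("pics/top0.png");c=a[185:225,235:275];g=cv2.cvtColor(c,cv2.COLOR_BGR2GRAY)
m=(g>150).astype(np.uint8);ct=max(cv2.findContours(m,0,1)[0],key=cv2.contourArea);e=cv2.fitEllipse(ct);print("top",e)
et=(e[0][0]+235,e[0][1]+185)
a=cv2.imread("pics/scene0.png")[185:235,225:270];g=cv2.cvtColor(a,cv2.COLOR_BGR2GRAY);m=(g>140).astype(np.uint8)
ct=max(cv2.findContours(m,0,1)[0],key=cv2.contourArea);x,y,w,h=cv2.boundingRect(ct);print("scene bbox",x+225,y+185,w,h)
# model bbox in scene and rim ellipse in top
th=np.linspace(0,2*np.pi,60)
def ring(p,r,z): return np.c_[p[0]+r*np.cos(th),p[1]+r*np.sin(th),z+0*th]
def res(p):
    q=proj(t,ring(p,.038,.085)); r=proj(sc,np.vstack([ring(p,.038,.085),ring(p,.03,0)]))
    return [*(q.min(0)+q.max(0))/2-et, r[:,0].min()-(x+224.5), r[:,0].max()-(x+w+224.5), r[:,1].min()-(y+184.5)]
s=least_squares(res,[.431,.003]);print(s.x,s.fun)
p=np.r_[s.x,0]
d=cv2.imread("pics/w1.png")
```

```text
top ((18.86048126220703, 17.482593536376953), (19.53257942199707, 21.997804641723633), 148.2580108642578)
scene bbox 225 185 45 50
[0.4277 0.0078] [-2.0407  2.0023  8.6616 -9.0817  5.1551]
```

Run:
```python
from h import *
rows([([.45,.01,.28],Rt(BAS[2]))],1,step=.055)
```

```text
0.4 1.38 -2.96 -0.001 -0.152 -0.001 1; -0.06 1.39 -2.98 -0.002 -0.152 -0.001 1; -0.51 1.39 -2.94 -0.001 -0.153 -0 1; -0.95 1.39 -2.82 -0.002 -0.152 -0.001 1
```

Emit:
jog_arm(rows="0.4 1.4 -3 0 -0.152 0 1; -0.1 1.4 -3 0 -0.152 0 1; -0.5 1.4 -3 0 -0.153 0 1; -1 1.4 -2.8 0 -0.152 0 1; 0 0 0 0 0 0 1")

```text
time: 28.98
position: [0.4527, 0.011, 0.2823]
tool_rot: [-2.263, -2.176, 0.004]
ft_force: [-1.1, -0.3, -0.7]
grip_width: 0.178
grip_force: 35.0
```

Run:
```python
from h import *
import cv2
s=st();d=imaging.get_image("wrist");im=d["img"];cv2.imwrite("pics/w6.png",im)
th=np.linspace(0,2*np.pi,72,endpoint=False)
def ring(p,r,z): return np.c_[p[0]+r*np.cos(th),p[1]+r*np.sin(th),z+0*th]
g=cv2.GaussianBlur(cv2.cvtColor(im,cv2.COLOR_BGR2GRAY),(3,3),0).astype(float)
print(proj(d,[[.4314,.0027,.085]]), proj(d,ring([.4314,.0027],.038,.085)).min(0),proj(d,ring([.4314,.0027],.038,.085)).max(0))
from scipy.ndimage import map_coordinates as mc
def score(p):  # rim annulus (34..38) brighter than just outside & inside, at rim height
    f=lambda r:mc(g,proj(d,ring(p,r,.085))[:,::-1].T,order=1)
    return np.mean(np.clip(f(.036)-f(.041),-20,60)+np.clip(f(.036)-f(.0315),-20,60))
best=sorted(((score([x,y]),x,y) for x in np.arange(.410,.452,.001) for y in np.arange(-.02,.026,.001)),reverse=True)[:6]
print(np.array(best))
```

```text
28.975 q [-0.5757 -0.1605  0.4365  1.7783  0.0676  1.5121 -0.1872] p [0.4527 0.011  0.2823] 
 [[ 0.0389  0.9992 -0.003 ]
 [ 0.9992 -0.0389 -0.0003]
 [-0.0004 -0.003  -1.    ]] F [-1.1411 -0.2934 -0.6821] 0.1783113296974088 35.00016950536519
[[240.1086 174.0733]] [211.8436 145.6988] [268.3607 200.9612]
[[96.3288  0.431   0.005 ]
 [92.5087  0.43    0.005 ]
 [90.3141  0.431   0.004 ]
 [89.0226  0.431   0.006 ]
 [87.5429  0.432   0.005 ]
 [85.9952  0.43    0.004 ]]
```

```bash
cat >> h.py <<'E'
def put(h,lean=.35,dy=.012):
    Q=Rt(BAS[2],lean,BAS[2]+np.pi/2); u=np.array([-np.sin(BAS[2]),np.cos(BAS[2]),0])
    return np.array([.431,.005,.008+h])+dy*u-Q.apply([-.003,0,TIP]),Q
E
python3 - <<'E'
from h import *
print(put(0));rows([put(.10),put(.04)],1,step=.055)
E
```

```text
(array([0.4308, 0.0012, 0.0599]), Rotation.from_matrix(array([[ 0.0399,  0.9991,  0.0146],
                            [ 0.9385, -0.0425,  0.3426],
                            [ 0.3429, -0.    , -0.9394]])))
-0.29 -0.65 4.04 -0.002 0.116 -0 1; -0.76 -0.66 3.98 -0.002 0.117 -0 1; -1.22 -0.68 3.86 -0.001 0.116 -0.001 1; -1.03 0 2.82 -0 0 0 1; -1.02 0.01 2.81 -0 0 0 1
```

Emit:
jog_arm(rows="-0.3 -0.7 4 0 0.116 0 1; -0.8 -0.7 4 0 0.117 0 1; -1.2 -0.7 3.9 0 0.116 0 1; 0 0 0 0 0 0 1; 0 0 0 0 0 0 1")

```text
time: 29.65
position: [0.4303, 0.0, 0.1616]
tool_rot: [-2.081, -1.985, -0.365]
ft_force: [-0.7, 1.6, 0.3]
grip_width: 0.179
grip_force: 35.0
```

Run:
```python
from h import *
import cv2
s=st();rows([put(.05),put(.006)],1,step=.03)
P=s["position"]+R.from_rotvec(s["tool_rot"]).apply([-.003,0,TIP]);print("tip",P)
d=imaging.get_image("scene");cv2.imwrite("pics/s7.png",d["img"]);print(proj(d,P))
```

```text
29.65 q [-0.498  -0.1328  0.7055  2.0279 -0.2709  1.2833  0.2397] p [0.4303 0.     0.1616] 
 [[ 0.0447  0.9989  0.0134]
 [ 0.9382 -0.0466  0.3428]
 [ 0.3431 -0.0027 -0.9393]] F [-0.6614  1.6403  0.2716] 0.1793022803088768 35.000417567789555
-0.83 0.03 2.45 -0.001 -0 -0.002 1; -0.82 0.03 2.44 -0 -0 -0.003 1; -0.76 -0 2.07 -0 -0 0 1; -0.75 -0 2.07 -0 -0 0 1
tip [0.4309 0.0158 0.1096]
[[249.7881 189.6638]]
```

Emit:
jog_arm(rows="-0.8 0 2.4 0 0 0 1; -0.8 0 2.4 0 0 0 1; -0.7 0 2 0 0 0 1; -0.6 0 1.6 0 0 0 1; 0 0 0 0 0 0 1")

```text
time: 30.32
position: [0.4301, 0.0018, 0.0722]
tool_rot: [-2.079, -1.987, -0.364]
ft_force: [0.5, -0.0, 0.5]
grip_width: 0.179
grip_force: 35.0
```

Run:
```python
from h import *
s=st();rows([put(.0)],1,step=.003)
print("tip",s["position"]+R.from_rotvec(s["tool_rot"]).apply([-.003,0,TIP]))
```

```text
30.325 q [-0.4947 -0.0002  0.7497  2.1306 -0.3803  1.1201  0.3958] p [0.4301 0.0018 0.0722] 
 [[ 0.0432  0.999   0.0121]
 [ 0.9385 -0.0447  0.3423]
 [ 0.3425 -0.0034 -0.9395]] F [ 0.5043 -0.0152  0.5336] 0.17897329713226431 34.99977432657033
-0.09 0.02 0.23 -0 0 -0.001 1; -0.09 0.02 0.23 -0.001 0 -0.001 1; -0.09 0.01 0.22 -0 0 -0 1; -0.1 0.02 0.23 -0.001 0 -0.001 1; -0.09 0.01 0.22 -0 0 -0 1
tip [0.4306 0.0175 0.0202]
```

Emit:
jog_arm(rows="-0.1 0 0.25 0 0 0 1; -0.1 0 0.25 0 0 0 1; -0.1 0 0.25 0 0 0 1; -0.06 0 0.15 0 0 0 1; 0 0 0 0 0 0 1")

```text
time: 30.95
position: [0.4302, 0.0007, 0.0627]
tool_rot: [-2.08, -1.985, -0.365]
ft_force: [0.4, 0.3, -0.6]
grip_width: 0.18
grip_force: 35.0
```

Run:
```python
from h import *
s=ctrl.get_state();print(s["position"],s["ft_force"])
print("tip",s["position"]+R.from_rotvec(s["tool_rot"]).apply([-.003,0,TIP]))
```

```text
[0.4302 0.0007 0.0627] [ 0.4314  0.2906 -0.5524]
tip [0.4308 0.0165 0.0108]
```

Emit:
jog_arm(rows="-0.04 0 0.1 0 0 0 1; -0.04 0 0.1 0 0 0 1; -0.04 0 0.1 0 0 0 1; 0 0 0 0 0 0 1")

```text
time: 31.45
position: [0.4303, 0.0007, 0.0597]
tool_rot: [-2.08, -1.985, -0.366]
ft_force: [-0.7, 0.0, 2.0]
grip_width: 0.181
grip_force: 35.0
```

Run:
```python
from h import *
for i in range(3):
  s=ctrl.get_state();print(s["position"],s["ft_force"]);imaging.get_image("wrist")
```

```text
[0.4303 0.0007 0.0597] [-0.6643  0.0018  2.0153]
[0.4303 0.0007 0.0597] [-0.3457 -0.4023  2.2701]
[0.4303 0.0007 0.0597] [-0.4758 -1.02    1.017 ]
```

Emit:
jog_arm(rows="0 0 0 0 0 0 0.55; 0 0 0 0 0 0 0.4; 0 0 0 0 0 0 0.4; 0 0 0 0 0 0 0.4; 0 0 0 0 0 0 0.4")

```text
time: 32.22
position: [0.4302, 0.0007, 0.0595]
tool_rot: [-2.08, -1.986, -0.366]
ft_force: [0.6, 0.8, -0.2]
grip_width: 0.299
grip_force: 0.0
```

Emit:
jog_arm(rows="0 0 -0.5 0 0 0 0.4; 0 0 -1 0 0 0 0.35; 0 0 -1.5 0 0 0 0.3; 0 0 -2 0 0 0 0.3; 0 0 -3 0 0 0 0.3")

```text
time: 32.85
position: [0.4288, -0.0272, 0.1359]
tool_rot: [-2.08, -1.985, -0.365]
ft_force: [0.7, -0.2, 0.3]
grip_width: 0.348
grip_force: 0.0
```

Emit:
jog_arm(rows="0 0 -5 0 0 0 0.3; 0 0 -5 0 0 0 0.3; 0 0 0 0 0 0 0.3")

```text
time: 33.22
position: [0.4302, -0.0637, 0.2332]
tool_rot: [-2.086, -1.987, -0.375]
ft_force: [0.7, -0.1, -0.9]
grip_width: 0.353
grip_force: 0.0
```

Run:
```python
from h import *
import cv2
s=st()
th=np.linspace(0,2*np.pi,72,endpoint=False)
for n in("wrist","scene","top"):
    d=imaging.get_image(n);im=d["img"].astype(int);cv2.imwrite(f"pics/end_{n}.png",d["img"])
    b,r=im[...,0],im[...,2]; g=im[...,1]
    q=proj(d,[[.431,.005,.085],[.431,.005,.13],[.431,.005,0]]).round(0)
    m=(b>90)&(b-r>60)&(b-g>30); u,v=q[0].astype(int); w=np.zeros_like(m); w[max(0,v-60):v+60,max(0,u-60):u+60]=1
    ys,xs=np.nonzero(m&w); print(n,q.tolist(),len(xs),(xs.mean(),ys.mean(),xs.min(),xs.max(),ys.min(),ys.max()) if len(xs) else "")
    # diff to start around caddy etc.
    if n!="wrist":
        a=cv2.imread(f"pics/{n}0.png").astype(int); df=np.abs(a-im).max(-1)>40
        print("changed px near", {k:int(df[int(y)-8:int(y)+8,int(x)-8:int(x)+8].sum()) for k,(x,y) in zip(("bottle","box","jar","comb","soap"),proj(d,[[.564,-.017,.05],[.657,-.031,.06],[.69,-.14,.03],[.76,-.06,.0],[.76,.1,.02]]))})
```

```text
33.225 q [-0.4535 -0.1516  0.7723  1.887  -0.2354  1.453   0.2983] p [ 0.4302 -0.0637  0.2332] 
 [[ 0.0445  0.9987  0.0229]
 [ 0.9384 -0.0496  0.3421]
 [ 0.3428  0.0063 -0.9394]] F [ 0.6667 -0.1294 -0.8592] 0.35289380949519095 0.0
wrist [[252.0, 162.0], [252.0, 155.0], [253.0, 172.0]] 333 (np.float64(251.99099099099098), np.float64(184.4984984984985), np.int64(246), np.int64(258), np.int64(170), np.int64(198))
scene [[247.0, 198.0], [247.0, 185.0], [247.0, 222.0]] 60 (np.float64(237.7), np.float64(197.93333333333334), np.int64(232), np.int64(244), np.int64(191), np.int64(204))
changed px near {'bottle': 0, 'box': 0, 'jar': 0, 'comb': 0, 'soap': 0}
top [[253.0, 203.0], [253.0, 203.0], [253.0, 204.0]] 42 (np.float64(260.8809523809524), np.float64(203.71428571428572), np.int64(255), np.int64(267), np.int64(202), np.int64(206))
changed px near {'bottle': 0, 'box': 0, 'jar': 0, 'comb': 0, 'soap': 0}
```

Run:
```python
from h import *
import cv2
d=[imaging.get_image(n) for n in("scene","top")]
f=lambda p:np.concatenate([proj(d[0],[p])[0]-[237.7,197.9],proj(d[1],[p])[0]-[260.9,203.7]])
print("handle at",least_squares(f,[.43,-.02,.09]).x)
a=cv2.imread("pics/scene0.png").astype(int);print("flap diff vs shut",(np.abs(a-d[0]["img"]).max(-1)>40)[200:260,90:200].mean())
from bench import ticket
print(ticket.close_job())
```

```text
handle at [ 0.4298 -0.0229  0.0971]
flap diff vs shut 0.563030303030303
the job is handed in; nothing more can be done
None
```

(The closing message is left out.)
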